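# Put three mixed-up lids back on their own boxes

## Robot

A 6-joint arm with a two-finger parallel gripper is mounted at the origin on the work surface. World frame = base frame: x ahead of the robot, y to its left, z up, the work surface at z = 0. Lengths are in m, angles in rad, forces in N, time in s.
With the tool pointing down it reaches from about 0.375 to 0.9 m from the base axis. Payload 3.1 kg.
Tool frame: the origin (TCP) lies between the finger pads; the fingertips stand manip.finger_overhang ahead of it and the grasp point (between the pads) lies 5 mm behind it (manip.finger_overhang is the distance from the TCP to the fingertips, in m); z points along the fingers, y is the line along which they close (so a half turn about z gives the same grasp; the last joint's range is limited). The gripper opens to 85 mm and grips with 20 to 120 N. Pads are 22 mm wide; open, the fingers measure 114 mm over their backs; the gripper's body (76 mm by 85 mm) begins 54 mm behind the grasp point. The pads swing forward as they close: fully open they stand 13 mm farther back than shut.
Start: joints at [0.944, 0.527, 1.433, -0, 1.181, -0.178], TCP at [0.271, 0.563, 0.245] pointing down, gripper open.
Joint ranges: [-3.08, 3.08], [-0.75, 2.2], [0.22, 2.44], [-1.43, 4.57], [0, 2.65], [-2.85, 2.85]. Speed limits (rad/s): [2.79, 2.79, 3.14, 3.14, 3.14, 3.14].

## Interface

Orientations are given as a unit quaternion [x, y, z, w].
In Python, from station import manip gives the robot as it stands.
- The arm moves only by the tool drive_tool, never from a script. Its argument "plan" is a list of rows, each a list of 7 numbers: the shift along the tool's x, y, z in m, then the turn, a rotation vector about the tool's x, y, z in degrees, then the opening, from -1 (shut) to 1 (fully open). In form: [[x, y, z, wx, wy, wz, gripper], ...]. A call has 1 to 10 rows; each row shifts and turns the commanded pose from where the row before left it, along the tool's axes as they then stand; what a row does not reach is not made up. A row lasts 1/10 s, in which the tool goes at most 50 mm and 8.59 degrees, less where a joint would pass 70% of its speed; a pose out of reach is approached as far as the arm can. A call is refused whole if a number of a shift passes 0.05 or a number of a turn 8.59, either way. A call with a gripper value outside its range is refused whole. The fingers move at their own pace and stop on an object; "newtons" is the grip in N (left out, the last holds). Time passes only in rows, so rows that do not move let the fingers close. It gives the time, the measured TCP pose, the force, the opening and the grip force at its end, in the units of the state.
- manip.sense(): the state, without advancing time (a new reading comes with each control period).
- manip.snapshot(name): name is "scene" or "side" or "wrist"; returns a dict with "image" (480x640x3 uint8, red, green, blue), "z_map" (480x640 float32, m along the optical axis (not along the pixel's ray), 0 where there is no reading), "fov_y" (degrees; the focal length in pixels is half the picture's height over the tangent of half this angle, whatever the lens; pixels are square), "cx", "cy" (the principal point, pixels), "extrinsics" (4x4, takes a point from camera to world coordinates); the wrist camera has in their place "mount" (4x4, takes a point from camera to tool coordinates, whose origin is the TCP and whose axes are the flange's). Camera axes: x right, y up, looking along -z (the intrinsics and any distortion apply to the point x, -y, -z); pixel columns grow to the right and rows downward; lengths in m; the calibration is good to about 2 mm. A picture is of the moment at which its call begins: read the wrist's pose just before it.
- manip.sign_off(): hands the job in; it is judged then, once.
The state is a dict: "t": time; "q": joint angles; "qd": joint speeds; "tau": joint torques, N m; "tcp_pos": TCP position; "tool_rot": TCP orientation; "force": force on the tool from outside, world axes, zero at the start; "ft_torque": the same for the moment, N m; "finger_gap": opening from 0.0 (shut) to 1.0 (fully open); "gripper_force": force on a finger pad.
Only numpy, scipy, OpenCV 4.12 (cv2) and the standard library are available. Lean on these libraries where they do the work, as an engineer would, in place of code of your own. Each camera call takes 0.05 s, during which the arm holds its last target. There are 200 camera calls.

## Task

The lids of the three new wooden boxes have been mixed up, so that each sits on the wrong box. Using the cork mat as the free spot to put one lid down on the way, put every lid on the box of its own shape, centred and turned so that its edges run even with the box, lying flat on the rim; set each lid down on its box gently rather than dropping it. Leave the boxes where they stand, and do not push about or tip over the block plane or the glue bottle among them.

Things in the scene. Friction and masses are not known exactly. Their poses are not given: they have to be found in the camera images.
- round_box: Open-topped box of plain ash, a loose thing of about 0.27 kg, walls and floor 8 mm thick; origin at the centre of its underside, z up. Round, 112 mm in diameter and 70 mm high, mouth 96 mm in diameter. At the start the long lid lies on it.
- square_box: Open-topped box of plain ash, a loose thing of about 0.27 kg, walls and floor 8 mm thick; origin at the centre of its underside, z up. Square, 100 x 100 mm and 60 mm high, sides along its x and y, mouth 84 x 84 mm. At the start the round lid lies on it.
- long_box: Open-topped box of plain ash, a loose thing of about 0.27 kg, walls and floor 8 mm thick; origin at the centre of its underside, z up. Oblong, 140 mm (its x) x 94 mm (its y) and 50 mm high, mouth 124 x 78 mm. At the start the square lid lies on it.
- round_lid: Lid of the round box: loose round ash plate 112 mm in diameter, 8 mm thick, 0.09 kg. Origin: centre of the underside of the plate, z up. Central knob: stem 20 mm wide to 14 mm above the origin, round head (grip it) 30 mm wide from 14 to 38 mm. Under it a round pad 78 mm in diameter, 6 mm thick, drops into the mouth with 9 mm of play all round.
- square_lid: Lid of the square box: loose ash plate 100 x 100 mm (sides along x, y), 8 mm thick, 0.09 kg. Origin: centre of the underside of the plate, z up. Central knob: stem 20 mm wide to 14 mm above the origin, round head (grip it) 30 mm wide from 14 to 38 mm. Under it a square pad 68 x 68 mm, 6 mm thick, drops into the mouth with 8 mm of play. Any quarter turn is right.
- long_lid: Lid of the long box: loose ash plate 140 (x) x 94 mm (y), 8 mm thick, 0.11 kg. Origin: centre of the underside of the plate, z up. Central knob: stem 20 mm wide to 14 mm above the origin, round head (grip it) 30 mm wide from 14 to 38 mm. Under it two battens 62 mm long in y, 6 mm thick, within 30 mm of the middle in x, drop into the mouth with 8 mm of play in y. Either way round is right.
- mat: Cork mat, 150 x 150 mm and 4 mm thick, fixed to the bench, bare at the start: the free spot. Origin at the centre of its underside, on the bench top. A lid put down on it stands on its 6 mm pad or battens.
- plane: Low-angle block plane of dark steel and brass, sole down: 160 mm (its x) x 45 mm (its y), about 50 mm high; loose, 0.7 kg, origin at the centre of its sole. To be left alone.
- glue: White glue bottle with an orange cap, standing: 54 mm in diameter, 125 mm high; loose, origin at the centre of its underside. To be left alone.
Not all that is in view belongs to the job. Leave any turquoise look-alike of the round_box alone.

How it is judged:
By the outcome, as a careful person would: the job done as asked, in the order asked, and still so for the second after the job is handed in, with the robot touching nothing.
It also fails if it takes over 120 s, if anything falls off the work surface, if the arm or the gripper's body presses on something with over 40 N, if the wrist force passes 120 N, or if a joint passes its speed limit or range.

## Working session

There is one attempt and no reset: what is moved stays moved. The work goes in short steps, Python scripts to look and compute and a tool call to move; the robot and the scene stay as the last step left them, time stands still between calls to the robot, and variables do not carry over. Pictures are saved under pics/ and viewed, at most 14 in all, crops included, and the job is handed in when it is done.

Besides the shell and the picture viewer there is one more tool, called after "Emit:" by a JSON object that holds its "method" and its "body", one argument or row to a line. drive_tool: Moves the arm, as the interface text tells. Its arguments: {"type":"object","properties":{"plan":{"type":"array"},"newtons":{"type":"number"}},"required":["plan"]}

```bash
ls; mkdir -p pics
python3 - <<'E'
from station import manip
import cv2, numpy as np
s=manip.sense(); print({k:np.round(v,3).tolist() for k,v in s.items()}, manip.finger_overhang)
for n in ("scene","side"):
    d=manip.snapshot(n); np.savez(f"pics/{n}0.npz",**d)
    cv2.imwrite(f"pics/{n}0.png",d["image"][:,:,::-1])
    print(n,{k:np.round(v,3).tolist() for k,v in d.items() if k not in("image","z_map")})
E
```

```text
pics
{'t': 0.0, 'q': [0.944, 0.528, 1.434, -0.0, 1.181, -0.178], 'qd': [0.0, -0.0, 0.002, 0.002, -0.001, 0.0], 'tau': [-0.001, -44.235, -17.803, -0.0, 0.008, 0.0], 'tcp_pos': [0.271, 0.563, 0.244], 'tool_rot': [0.223, 0.975, -0.001, -0.0], 'force': [0.364, -0.421, 0.111], 'ft_torque': [0.003, -0.003, 0.001], 'gripper_force': 0.0, 'finger_gap': 1.003} 0.014
scene {'fov_y': 48.691, 'cx': 318.128, 'cy': 245.559, 'extrinsics': [[0.228, -0.692, 0.685, 1.178], [0.974, 0.154, -0.168, -0.148], [0.011, 0.705, 0.709, 0.784], [0.0, 0.0, 0.0, 1.0]]}
side {'fov_y': 43.849, 'cx': 324.405, 'cy': 239.834, 'extrinsics': [[0.833, 0.431, -0.347, 0.112], [-0.553, 0.633, -0.542, -0.596], [-0.014, 0.643, 0.766, 0.936], [0.0, 0.0, 0.0, 1.0]]}
```

View pics/scene0.png

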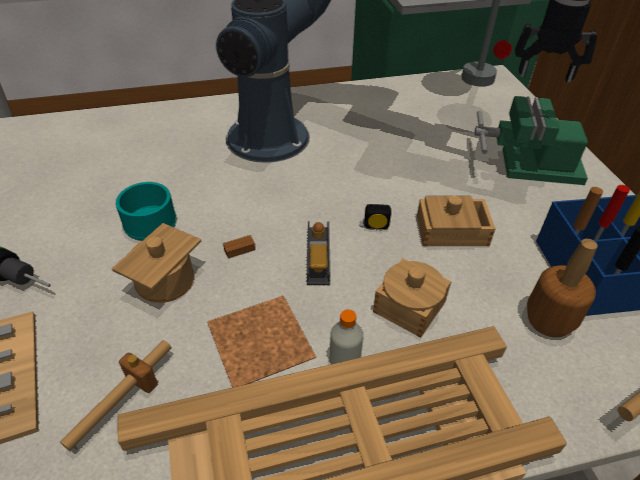

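View pics/side0.png

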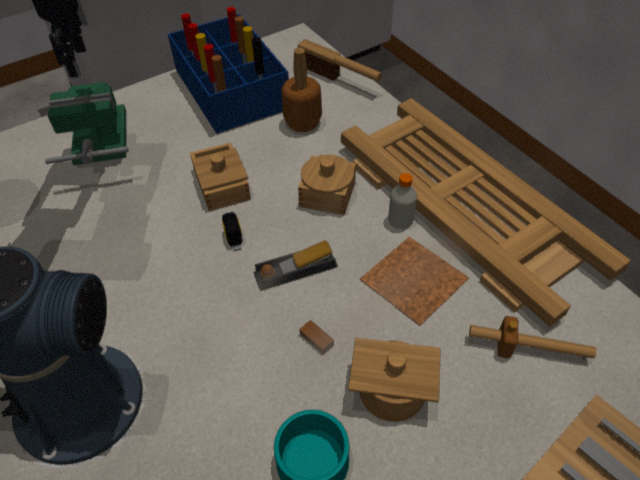

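The scene view shows the round box with the long lid at about (160,265), the square box with the round lid at (412,295) and the long box with the square lid at (455,220). The mat is at (260,340), the glue at (347,338) and the plane at (318,255). The side view agrees: boxes at (395,375), (327,180) and (220,175), mat at (414,278). I'll build a top-down height map next.

```bash
cat > h.py <<'E'
import numpy as np, cv2
from scipy.spatial.transform import Rotation as R
def cloud(d, T=None):
    z=d["z_map"]; f=240/np.tan(np.radians(float(d["fov_y"]))/2)
    v,u=np.nonzero(z>0); zz=z[v,u]
    p=np.c_[(u-d["cx"])/f*zz,-(v-d["cy"])/f*zz,-zz,np.ones(len(zz))]
    T=d["extrinsics"] if T is None else T
    return (p@T.T)[:,:3], d["image"][v,u]
def wristT(s,d):
    T=np.eye(4); T[:3,:3]=R.from_quat(s["tool_rot"]).as_matrix(); T[:3,3]=s["tcp_pos"]
    return T@d["mount"]
def rect(p):  # area-min rectangle of xy points, mm / deg
    (c,wh,a)=cv2.minAreaRect((p[:,:2]*1000).astype(np.float32)); return np.round([*c,*wh,a],1)
E
python3 - <<'E'
from h import *
S=1000; X0,Y0=0.25,-0.45
out=[]
for n in("scene","side"):
    d=dict(np.load(f"pics/{n}0.npz")); p,c=cloud(d)
    m=(abs(p[:,0]-.55)<.3)&(p[:,1]>-.4)&(p[:,1]<.4)
    t=p[m&(abs(p[:,2])<.008)]; print(n,"table z",np.median(t[:,2]))
    m&=p[:,2]<.2
    im=np.zeros((600,800,3),np.uint8); q=p[m]; o=np.argsort(q[:,2])
    r=((.85-q[o,0])*S).astype(int).clip(0,599); k=((.4-q[o,1])*S).astype(int).clip(0,799)
    im[r,k]=c[m][o]; out.append(cv2.dilate(im,np.ones((2,2))))
    # knobs/plates: histogram peaks of height
    nm,lab,st,ce=cv2.connectedComponentsWithStats(cv2.dilate((lambda a:(a.__setitem__((r,k),(q[o,2]>.035).astype(np.uint8)),a)[1])(np.zeros((600,800),np.uint8)),np.ones((5,5))))
    for i in range(1,nm):
        if st[i,4]>800:
            w=q[o][lab[r,k]==i]; w=w[w[:,2]>.03]
            print(i,"ctr",np.round([.85-ce[i,1]/S,.4-ce[i,0]/S],3),"size",st[i,2:4],"zmax",w[:,2].max().round(3),"hist",np.histogram(w[:,2],np.arange(.03,.14,.005))[0])
cv2.imwrite("pics/top.png",np.vstack([cv2.resize(o,(400,300),interpolation=cv2.INTER_AREA) for o in out])[:,:,::-1])
cv2.imwrite("pics/topscene.png",out[0][:,:,::-1]);cv2.imwrite("pics/topside.png",out[1][:,:,::-1])
E
```

```text
scene table z -0.0001267081710699669
1 ctr [ 0.781 -0.006] size [624 174] zmax 0.127 hist [1056 1489 6336 4253 9631  101   52   55   71  103  148  132  105   89
   39   14   28   31  117   67    0    0]
4 ctr [ 0.68  -0.329] size [134 141] zmax 0.073 hist [432 700  57  59 222 158  19  47  21   0   0   0   0   0   0   0   0   0
   0   0   0   0]
5 ctr [0.705 0.382] size [43 93] zmax 0.2 hist [ 88  93  99  93 102  96  99 107  95  95  96 110 104 119 196 400 204  25
  20  20  24  26]
6 ctr [0.619 0.168] size [147 132] zmax 0.102 hist [ 117  115  114  115  116  159  209 1932   99   21   30   33   41  157
    4    0    0    0    0    0    0    0]
8 ctr [ 0.452 -0.273] size [166 170] zmax 0.11 hist [ 108  107   87   88   58   71   64  115  253 2416   44   25   35   33
   49  129    3    0    0    0    0    0]
9 ctr [0.487 0.024] size [47 79] zmax 0.05 hist [ 34 138 159  84   0   0   0   0   0   0   0   0   0   0   0   0   0   0
   0   0   0   0]
10 ctr [0.443 0.322] size [151 129] zmax 0.09 hist [ 175  184  177  245  252 1241   76   17   31   29   33   98    2    0
    0    0    0    0    0
[... 1195 characters left out ...]
   0    0    0]
7 ctr [0.481 0.024] size [51 80] zmax 0.053 hist [ 78 177 209 130   9   0   0   0   0   0   0   0   0   0   0   0   0   0
   0   0   0   0]
8 ctr [0.457 0.39 ] size [33 99] zmax 0.056 hist [ 0 10 45 73 96  5  0  0  0  0  0  0  0  0  0  0  0  0  0  0  0  0]
9 ctr [0.432 0.313] size [132 125] zmax 0.094 hist [ 78  78  76  99 171 843 485  13  29  19  27  83  28   0   0   0   0   0
   0   0   0   0]
11 ctr [0.384 0.175] size [63 46] zmax 0.058 hist [ 32  30  36  67 215  29   0   0   0   0   0   0   0   0   0   0   0   0
   0   0   0   0]
13 ctr [ 0.294 -0.3  ] size [118  78] zmax 0.075 hist [ 93  81  89  91  89 107  99 300 494   3   0   0   0   0   0   0   0   0
   0   0   0   0]
```

View pics/topside.png

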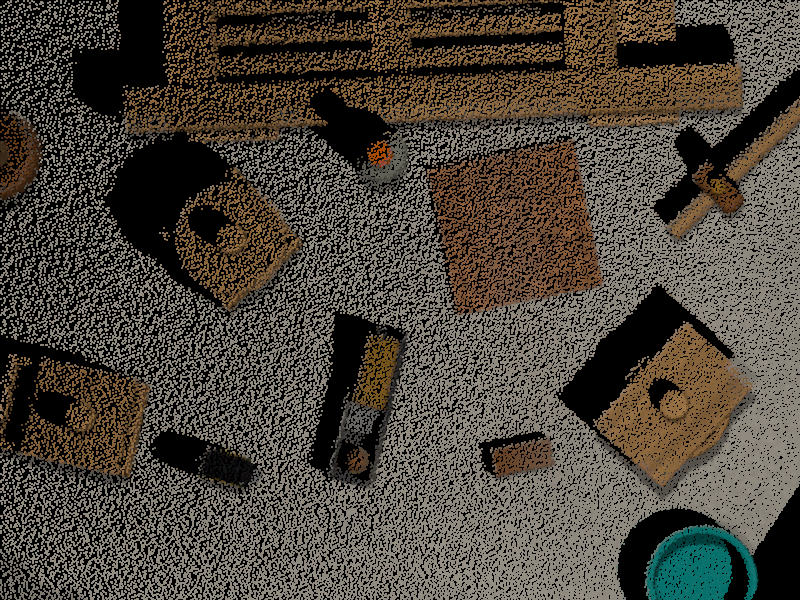

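```bash
cat >> h.py <<'E'
def yaw_of(s): return np.degrees(np.arctan2(*(R.from_quat(s["tool_rot"]).as_matrix()[[1,0],0])))
def go(s,tgt):  # shift in tool axes to reach world point
    M=R.from_quat(s["tool_rot"]).as_matrix(); d=M.T@(np.array(tgt)-s["tcp_pos"])
    print("tcp",np.round(s["tcp_pos"],4),"xyaw",yaw_of(s).round(2),"shift",np.round(d,4),"tilt",np.round(M[:2,2],4)); return d
def snap(n,name):
    from station import manip
    s=manip.sense(); d=manip.snapshot(n)
    if n=="wrist": d["extrinsics"]=wristT(s,d)
    np.savez(f"pics/{name}.npz",**d); cv2.imwrite(f"pics/{name}.png",d["image"][:,:,::-1]); return s,d
E
python3 - <<'E'
from h import *
s,d=snap("wrist","w0")
print(np.round(d["mount"],3),d["fov_y"]); go(s,[.44,.32,.3])
p,c=cloud(d); print(p.min(0),p.max(0), np.median(p[abs(p[:,2])<.01,2]))
E
```

```text
[[ 0.001  0.96   0.282  0.071]
 [ 1.    -0.    -0.001  0.   ]
 [-0.001  0.282 -0.96  -0.128]
 [ 0.     0.     0.     1.   ]] 70.14223138648983
tcp [0.2708 0.5626 0.2444] xyaw 154.29 shift [-0.2577 -0.1453 -0.0554] tilt [-0.0012 -0.0016]
[-0.03777882  0.05184304 -0.75818662] [1.44859233 1.56709575 0.33250948] -0.0005626302455394305
```

View pics/w0.png

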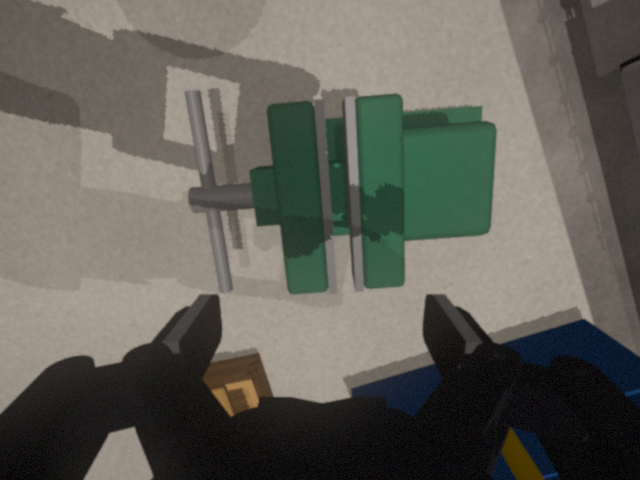

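The wrist view shows the vise at (350,195), the fingers at (200,320) and (440,320), and no boxes yet. Image up is tool +x. I'll move so that the long box is in view.

Emit:
{"method": "drive_tool", "body": {
  "plan": [
    [-0.033,-0.015,-0.002,0,0,0,-0.29],
    [-0.033,-0.015,-0.002,0,0,0,-0.29],
    [-0.033,-0.015,-0.002,0,0,0,-0.29],
    [-0.033,-0.015,-0.002,0,0,0,-0.29],
    [-0.033,-0.015,-0.002,0,0,0,-0.29],
    [-0.033,-0.015,-0.002,0,0,0,-0.29],
    [-0.033,-0.015,-0.002,0,0,0,-0.29],
    [-0.033,-0.015,-0.002,0,0,0,-0.29],
    [-0.033,-0.015,-0.002,0,0,0,-0.29],
    [0,0,0,0,0,0,-0.29]
  ]
}}

```text
t: 1.15
tcp_pos: [0.4834, 0.3095, 0.2634]
tool_rot: [0.225, 0.974, -0.0, 0.001]
force: [1.2, -0.2, -0.1]
finger_gap: 0.355
gripper_force: 0.0
```

Run:
```python
from h import *
from station import manip
s,d=snap("wrist","w1"); go(s,[.437,.32,.26]); print(s["finger_gap"],manip.finger_overhang)
p,c=cloud(d)
m=(abs(p[:,0]-.437)<.13)&(abs(p[:,1]-.32)<.13)
for z0 in (.045,.055,.085): 
    q=p[m&(abs(p[:,2]-z0)<.007)]; print(z0,len(q),rect(q),np.median(q[:,2]))
# tips, from the scene camera
s,d2=snap("scene","s1"); p,c=cloud(d2); t=s["tcp_pos"]
q=p[(np.hypot(*(p[:,:2]-t[:2]).T)<.06)&(p[:,2]>.15)&(p[:,2]<.36)]; print("lowest",len(q),np.sort(q[:,2])[:8]-t[2])
```

```text
tcp [0.4834 0.3095 0.2634] xyaw 154.0 shift [ 0.0463 -0.0109  0.0033] tilt [ 0.0021 -0.0009]
0.354928031172191 0.014
0.045 2766 [429.  290.8 220.5  94.1  77.5] 0.04929540412293601
0.055 12418 [429.9 291.2 219.6 100.2  77.3] 0.057200810071926095
0.085 889 [436.7 320.4  28.4  29.5  61.2] 0.08717271835400059
lowest 2422 [-0.0125757  -0.01246589 -0.01165838 -0.0115977  -0.01096157 -0.0106958
 -0.01056311 -0.00994762]
```

View pics/w1.png

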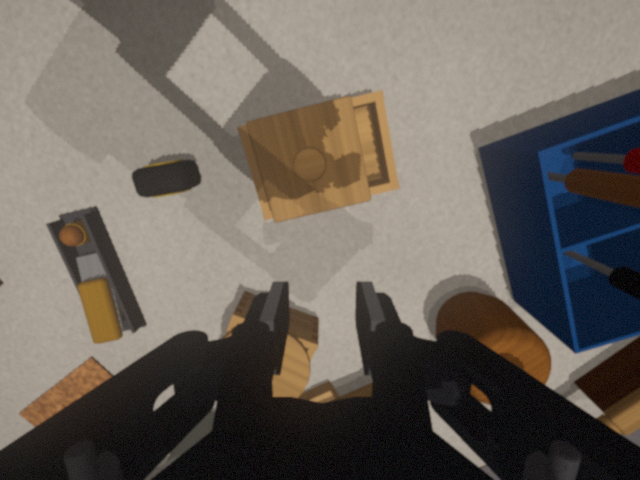

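The wrist view shows the square lid (knob at (310,163)) on the long box, whose open end is on the right at (375,140). The plane is at (90,270) and the tape at (167,178). Next I'll fit the knobs, mat, glue and plane from the clouds.

Run:
```python
from h import *
K={"A":(.448,-.272,.108),"B":(.615,.168,.098),"C":(.437,.32,.088),"glue":(.69,.016,.125)}
for n in("scene0","side0","w1"):
    d=dict(np.load(f"pics/{n}.npz")); p,c=cloud(d)
    for k,(x,y,z) in K.items():
        q=p[(np.hypot(p[:,0]-x,p[:,1]-y)<.03)&(abs(p[:,2]-z)<.006)]
        if len(q)>60: (cx,cy),r=cv2.minEnclosingCircle((q[:,:2]*1000).astype(np.float32)); print(n,k,len(q),"circ",round(cx,1),round(cy,1),round(r,1),"mean",np.round(q.mean(0)*1000,1))
    q=p[(abs(p[:,0]-.62)<.11)&(abs(p[:,1]+.115)<.11)&(abs(p[:,2]-.004)<.006)]; cc=c[(abs(p[:,0]-.62)<.11)&(abs(p[:,1]+.115)<.11)&(abs(p[:,2]-.004)<.006)].astype(int)
    q=q[(cc[:,0]-cc[:,2]>35)]
    if len(q)>3000: print(n,"mat",len(q),rect(q),np.median(q,0))
    q=p[(abs(p[:,0]-.487)<.1)&(abs(p[:,1]-.03)<.06)&(p[:,2]>.012)]; print(n,"plane",len(q),rect(q) if len(q) else 0)
d=dict(np.load("pics/w1.npz")); p,c=cloud(d)
q=p[(np.hypot(p[:,0]-.437,p[:,1]-.32)<.085)&(p[:,2]>.0535)&(p[:,2]<.066)]; print("sq lid",rect(q))
q=p[(np.hypot(p[:,0]-.437,p[:,1]-.32)<.1)&(p[:,2]>.03)&(p[:,2]<.066)]; print("lid+box",rect(q))
```

```text
scene0 A 168 circ 450.6 -273.7 15.6 mean [ 452.  -273.5  106.5]
scene0 B 187 circ 617.4 168.8 16.0 mean [617.5 168.   97. ]
scene0 C 125 circ 438.1 320.3 16.4 mean [440.  319.3  86.6]
scene0 glue 189 circ 700.1 20.2 13.2 mean [701.3  19.5 124.2]
scene0 mat 6113 [ 624.1 -120.5  170.9  217.3    3.7] [ 0.63286308 -0.1171233   0.00357307]
scene0 plane 890 [453.2  31.1  45.  142.1  76.9]
side0 A 272 circ 445.6 -274.1 15.0 mean [ 444.8 -274.8  108.1]
side0 B 133 circ 611.5 168.8 14.8 mean [610.7 167.7  98.1]
side0 C 127 circ 434.1 319.3 15.5 mean [433.3 317.8  88. ]
side0 glue 121 circ 696.6 20.1 13.4 mean [695.2  19.3 125.1]
side0 mat 4891 [ 632.3 -134.9  161.3  198.8   11.6] [ 0.62022679 -0.11887324  0.00491264]
side0 plane 1529 [450.8  31.4  50.  139.7  76. ]
w1 C 886 circ 436.4 320.2 14.9 mean [436.1 320.5  87. ]
w1 plane 5118 [451.4  30.5  47.9 142.4  76.9]
sq lid [436.4 320.1 100.3 100.1  77.4]
lid+box [438.6 329.7 140.6 100.2  77.3]
```

Emit:
{"method": "drive_tool", "body": {
  "plan": [
    [-0.029,-0.0086,0,0,0,0,0.3],
    [-0.029,-0.0086,0,0,0,0,0.3],
    [-0.029,-0.0086,0,0,0,0,0.3],
    [-0.029,-0.0086,0,0,0,0,0.3],
    [-0.029,-0.0086,0,0,0,0,0.3],
    [-0.029,-0.0086,0,0,0,0,0.3],
    [-0.029,-0.0086,0,0,0,0,0.3],
    [-0.029,-0.0086,0,0,0,0,0.3],
    [0,0,0,0,0,0,0.3]
  ]
}}

```text
t: 2.15
tcp_pos: [0.6614, 0.1486, 0.2626]
tool_rot: [0.223, 0.975, -0.0, 0.001]
force: [-0.2, 0.8, 0.1]
finger_gap: 0.652
gripper_force: 0.0
```

```bash
cat >> h.py <<'E'
def knob(d,x,y,ztop):
    p,_=cloud(d); q=p[(np.hypot(p[:,0]-x,p[:,1]-y)<.03)&(abs(p[:,2]-ztop)<.006)]
    (cx,cy),r=cv2.minEnclosingCircle((q[:,:2]*1000).astype(np.float32)); o=np.r_[cx,cy]/1000
    print("knob",o.round(4),"r",round(r,1),"n",len(q),"z",np.median(q[:,2]).round(4)); return o
E
python3 - <<'E'
from h import *
s,d=snap("wrist","w2"); k=knob(d,.6145,.1688,.098); go(s,[*k,.2])
p,c=cloud(d)
q=p[(np.hypot(p[:,0]-k[0],p[:,1]-k[1])<.08)&(abs(p[:,2]-.068)<.004)]; print(rect(q))
q=p[(np.hypot(p[:,0]-k[0],p[:,1]-k[1])<.08)&(p[:,2]>.03)&(p[:,2]<.062)]; print("box",len(q),rect(q))
E
```

```text
knob [0.6147 0.1689] r 14.9 n 957 z 0.0971
tcp [0.6614 0.1486 0.2626] xyaw 154.19 shift [ 0.051  -0.0021  0.0626] tilt [ 0.0014 -0.0008]
[614.2 168.7 110.6 110.5  65.5]
box 1000 [614.4 168.1 100.5 100.1  41.7]
```

View pics/w2.png

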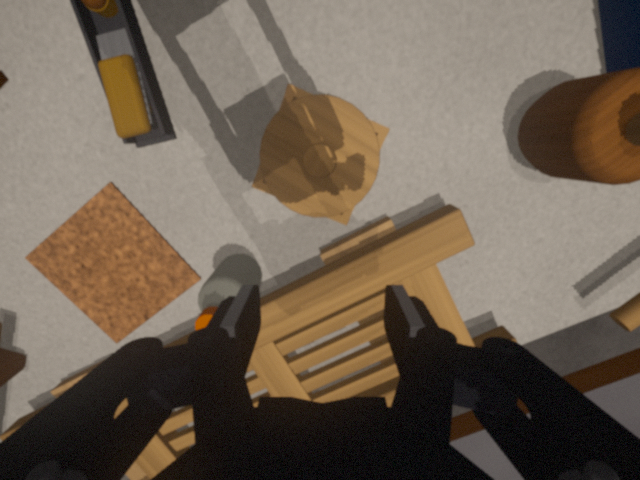

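Wrist view: round lid with its knob at (320,160) on the square box, whose corners show round it. Mat at (113,260), glue at (230,280), plane at (125,80). I'll go to the round lid's knob.

Emit:
{"method": "drive_tool", "body": {
  "plan": [
    [0.0255,-0.001,0,0,0,0,0.3],
    [0.0255,-0.001,0.01,0,0,0,0.3],
    [0,0,0.03,0,0,0,0.3],
    [0,0,0.035,0,0,0,0.3],
    [0,0,0.03,0,0,0,0.3],
    [0,0,0.025,0,0,0,0.3],
    [0,0,0,0,0,0,0.3],
    [0,0,0,0,0,0,0.3]
  ]
}}

```text
t: 3.0
tcp_pos: [0.6116, 0.1717, 0.1334]
tool_rot: [0.222, 0.975, -0.0, -0.001]
force: [0.3, -0.2, 0.4]
finger_gap: 0.651
gripper_force: 0.0
```

Run:
```python
from h import *
from station import manip
s=manip.sense(); go(s,[.6147,.1689,.085])
d=dict(np.load("pics/w2.npz")); p,c=cloud(d)
m=(abs(p[:,0]-.626)<.13)&(abs(p[:,1]+.117)<.13)&(abs(p[:,2]-.004)<.006)&(c[:,0].astype(int)-c[:,2]>35); print("mat",rect(p[m]))
a=cv2.morphologyEx
```

```text
tcp [0.6116 0.1717 0.1334] xyaw 154.38 shift [-0.0041 -0.0011  0.0484] tilt [-0.0012  0.0002]
mat [ 634.8 -131.1  214.3  204.1   86.3]
```

Emit:
{"method": "drive_tool", "body": {
  "plan": [
    [-0.004,-0.001,0.02,0,0,0,0.3],
    [0,0,0.02,0,0,0,0.3],
    [0,0,0.008,0,0,0,0.3],
    [0,0,0,0,0,0,0.3],
    [0,0,0,0,0,0,0.3]
  ]
}}

```text
t: 3.5
tcp_pos: [0.6165, 0.168, 0.0867]
tool_rot: [0.222, 0.975, 0.0, 0.001]
force: [0.3, 0.2, 0.2]
finger_gap: 0.646
gripper_force: 0.0
```

Run:
```python
from h import *
from station import manip
s=manip.sense(); go(s,[.6147,.1689,.085])
d=dict(np.load("pics/w2.npz")); 
hsv=cv2.cvtColor(d["image"],cv2.COLOR_RGB2HSV); m=cv2.morphologyEx(((hsv[...,1]>110)&(hsv[...,0]<16)).astype(np.uint8),cv2.MORPH_OPEN,np.ones((7,7)))
n,l,st,ce=cv2.connectedComponentsWithStats(m); i=l[260,113]; print(st[i])
d["z_map"]=np.where(l==i,d["z_map"],0); p,c=cloud(d); print("mat",rect(p),np.median(p[:,2]))
```

```text
tcp [0.6165 0.168  0.0867] xyaw 154.31 shift [0.002  0.     0.0017] tilt [0.0023 0.0003]
[   29   186   168   154 13949]
mat [ 625.4 -114.5  147.9  149.    11.7] 0.0032915836962305045
```

Emit:
{"method": "drive_tool", "body": {
  "plan": [
    [0.001,0,0.001,0,0,0,0.3],
    [0,0,0,0,0,0,-0.8],
    [0,0,0,0,0,0,-0.8],
    [0,0,0,0,0,0,-0.8],
    [0,0,0,0,0,0,-0.8],
    [0,0,0,0,0,0,-0.8]
  ],
  "newtons": 40
}}

```text
t: 4.1
tcp_pos: [0.6153, 0.1682, 0.0852]
tool_rot: [0.223, 0.975, 0.0, 0.001]
force: [-0.9, 0.4, 5.5]
finger_gap: 0.338
gripper_force: 39.8
```

Emit:
{"method": "drive_tool", "body": {
  "plan": [
    [0,0,-0.01,0,0,0,-0.8],
    [0,0,-0.03,0,0,0,-0.8],
    [0,0,-0.04,0,0,0,-0.8],
    [0,0,-0.04,0,0,0,-0.8],
    [-0.01,-0.019,-0.01,0,0,0,-0.8],
    [-0.0165,-0.032,0,0,0,0,-0.8],
    [-0.0165,-0.032,0,0,0,0,-0.8],
    [-0.0165,-0.032,0,0,0,0,-0.8],
    [-0.0165,-0.032,0,0,0,0,-0.8],
    [-0.0165,-0.032,0,0,0,0,-0.8]
  ]
}}

```text
t: 5.1
tcp_pos: [0.6199, -0.0347, 0.2143]
tool_rot: [0.222, 0.975, -0.0, -0.0]
force: [0.1, 0.4, -0.7]
finger_gap: 0.335
gripper_force: 39.6
```

Emit:
{"method": "drive_tool", "body": {
  "plan": [
    [-0.0165,-0.032,0,0,0,0,-0.8],
    [-0.0165,-0.032,0,0,0,0,-0.8],
    [-0.006,-0.009,0,0,0,0,-0.8],
    [0,0,0,0,0,0,-0.8],
    [0,0,0,0,0,0,-0.8]
  ]
}}

```text
t: 5.6
tcp_pos: [0.6235, -0.115, 0.2141]
tool_rot: [0.223, 0.975, 0.001, -0.001]
force: [-0.3, 0.9, -0.7]
finger_gap: 0.337
gripper_force: 39.7
```

Run:
```python
from h import *
from station import manip
s,d=snap("wrist","w3"); go(s,[.6255,-.1145,.035]); print(s["finger_gap"],s["force"])
```

```text
tcp [ 0.6235 -0.115   0.2141] xyaw 154.29 shift [-0.0019  0.0012  0.179 ] tilt [-0.0011  0.0013]
0.3365097930094641 [-0.29015536  0.86174683 -0.67451513]
```

View pics/w3.png

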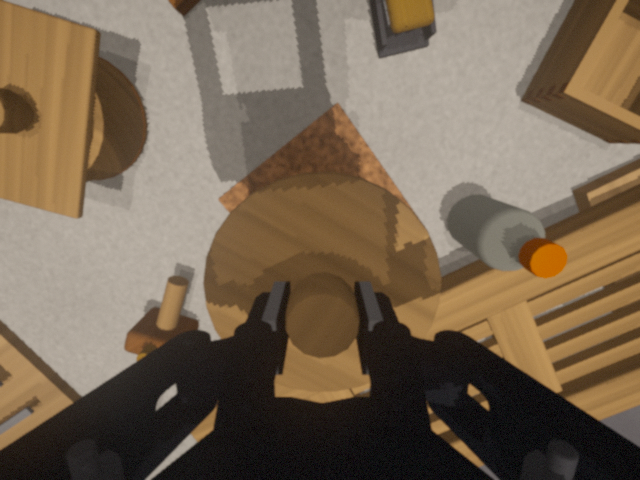

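The round lid is held level over the mat (knob at (322,315), mat corner behind it at (335,110)), and the square box stands open at the top right. Now I'll lower it.

Emit:
{"method": "drive_tool", "body": {
  "plan": [
    [-0.002,0.001,0.03,0,0,0,-0.8],
    [0,0,0.04,0,0,0,-0.8],
    [0,0,0.04,0,0,0,-0.8],
    [0,0,0.03,0,0,0,-0.8],
    [0,0,0.02,0,0,0,-0.8],
    [0,0,0.01,0,0,0,-0.8],
    [0,0,0.005,0,0,0,-0.8],
    [0,0,0,0,0,0,-0.8],
    [0,0,0.002,0,0,0,-0.8],
    [0,0,0.001,0,0,0,-0.8]
  ]
}}

```text
t: 6.65
tcp_pos: [0.627, -0.1162, 0.0375]
tool_rot: [0.222, 0.975, -0.0, 0.001]
force: [0.6, -0.1, -0.6]
finger_gap: 0.334
gripper_force: 39.7
```

Emit:
{"method": "drive_tool", "body": {
  "plan": [
    [0,0,0.001,0,0,0,-0.8],
    [0,0,0.001,0,0,0,-0.8],
    [0,0,0.0005,0,0,0,-0.8],
    [0,0,0,0,0,0,-0.8]
  ]
}}

```text
t: 7.05
tcp_pos: [0.6265, -0.1162, 0.0352]
tool_rot: [0.223, 0.975, -0.0, 0.001]
force: [-1.9, 0.4, 5.4]
finger_gap: 0.34
gripper_force: 40.3
```

Emit:
{"method": "drive_tool", "body": {
  "plan": [
    [0,0,0,0,0,0,0.3],
    [0,0,0,0,0,0,0.3],
    [0,0,0,0,0,0,0.3],
    [0,0,-0.02,0,0,0,0.3],
    [0,0,-0.04,0,0,0,0.3],
    [0,0,-0.04,0,0,0,0.3],
    [0,0,-0.04,0,0,0,0.3],
    [0.01,0.01,-0.04,0,0,0,0.3],
    [0.03,0.031,-0.02,0,0,0,0.3],
    [0.03,0.031,-0.02,0,0,0,0.3]
  ]
}}

```text
t: 8.05
tcp_pos: [0.5944, -0.0206, 0.2554]
tool_rot: [0.224, 0.975, 0.0, 0.001]
force: [-0.1, 1.0, 0.6]
finger_gap: 0.649
gripper_force: 0.0
```

Emit:
{"method": "drive_tool", "body": {
  "plan": [
    [0.03,0.031,0,0,0,0,0.3],
    [0.03,0.031,0,0,0,0,0.3],
    [0.03,0.031,0,0,0,0,0.3],
    [0.03,0.031,0,0,0,0,0.3],
    [0.03,0.031,0,0,0,0,0.3],
    [0.03,0.031,0,0,0,0,0.3],
    [0.03,0.031,0,0,0,0,0.3],
    [0.02,0.021,0,0,0,0,0.3],
    [0,0,0,0,0,0,0.3],
    [0,0,0,0,0,0,0.3]
  ]
}}

```text
t: 9.05
tcp_pos: [0.4899, 0.2938, 0.2536]
tool_rot: [0.222, 0.975, -0.0, -0.0]
force: [0.5, -0.2, -1.0]
finger_gap: 0.655
gripper_force: 0.0
```

Run:
```python
from h import *
s,d=snap("wrist","w4"); k=knob(d,.4364,.3202,.088); go(s,[*k,.075])
p,_=cloud(d)
q=p[(np.hypot(p[:,0]-.437,p[:,1]-.32)<.085)&(p[:,2]>.0535)&(p[:,2]<.066)]; print("sq lid",rect(q))
s,d=snap("side","s4"); knob(d,.6255,-.1145,.048)
```

```text
knob [0.4363 0.3202] r 14.8 n 977 z 0.0872
tcp [0.4899 0.2938 0.2536] xyaw 154.4 shift [0.0597 0.0007 0.1786] tilt [-0.0002 -0.0007]
sq lid [436.4 320.2 100.1 100.3  77.4]
knob [ 0.6235 -0.1141] r 16.2 n 174 z 0.048
```

Emit:
{"method": "drive_tool", "body": {
  "plan": [
    [0.03,0.0005,0,0,0,0,0.3],
    [0.0295,0,0.03,0,0,0,0.3],
    [0,0,0.035,0,0,0,0.3],
    [0,0,0.035,0,0,0,0.3],
    [0,0,0.035,0,0,0,0.3],
    [0,0,0.025,0,0,0,0.3],
    [0,0,0.01,0,0,0,0.3],
    [0,0,0,0,0,0,0.3],
    [0,0,0,0,0,0,0.3]
  ]
}}

```text
t: 10.05
tcp_pos: [0.4381, 0.3195, 0.0846]
tool_rot: [0.223, 0.975, 0.0, 0.001]
force: [0.9, 0.2, 0.6]
finger_gap: 0.653
gripper_force: 0.0
```

Run:
```python
from h import *
from station import manip
go(manip.sense(),[.4363,.3202,.075])
```

```text
tcp [0.4381 0.3195 0.0846] xyaw 154.23 shift [ 0.0019 -0.0002  0.0096] tilt [0.0015 0.0006]
```

Emit:
{"method": "drive_tool", "body": {
  "plan": [
    [0.001,0,0.006,0,0,0,0.3],
    [0.0005,0,0.0035,0,0,0,0.3],
    [0,0,0,0,0,0,-0.8],
    [0,0,0,0,0,0,-0.8],
    [0,0,0,0,0,0,-0.8],
    [0,0,0,0,0,0,-0.8],
    [0,0,0,0,0,0,-0.8]
  ]
}}

```text
t: 10.75
tcp_pos: [0.4358, 0.3206, 0.0748]
tool_rot: [0.222, 0.975, 0.0, 0.0]
force: [-0.9, -0.5, 5.7]
finger_gap: 0.338
gripper_force: 39.7
```

Emit:
{"method": "drive_tool", "body": {
  "plan": [
    [0,0,-0.01,0,0,0,-0.8],
    [0,0,-0.03,0,0,0,-0.8],
    [0,0,-0.04,0,0,0,-0.8],
    [0,0,-0.04,0,0,0,-0.8],
    [-0.015,-0.003,-0.03,0,0,0,-0.8],
    [-0.031,-0.0055,0,0,0,0,-0.8],
    [-0.031,-0.0055,0,0,0,0,-0.8],
    [-0.031,-0.0055,0,0,0,0,-0.8],
    [-0.031,-0.0055,0,0,0,0,-0.8],
    [-0.031,-0.0055,0,0,0,0,-0.8]
  ]
}}

```text
t: 11.75
tcp_pos: [0.5761, 0.2182, 0.2245]
tool_rot: [0.223, 0.975, -0.0, -0.0]
force: [0.2, 0.5, -0.8]
finger_gap: 0.339
gripper_force: 39.6
```

Emit:
{"method": "drive_tool", "body": {
  "plan": [
    [-0.031,-0.0055,0,0,0,0,-0.8],
    [-0.031,-0.0055,0,0,0,0,-0.8],
    [-0.031,-0.0055,0,0,0,0,-0.8],
    [-0.031,-0.0055,0,0,0,0,-0.8],
    [-0.031,-0.0055,0,0,0,0,-0.8],
    [-0.012,-0.002,0,0,0,0,-0.8],
    [0,0,0,0,0,0,-0.8],
    [0,0,0,0,0,0,-0.8]
  ]
}}

```text
t: 12.55
tcp_pos: [0.7118, 0.1208, 0.2239]
tool_rot: [0.222, 0.975, 0.0, -0.001]
force: [0.3, -0.2, -1.1]
finger_gap: 0.336
gripper_force: 39.6
```

Run:
```python
from h import *
s,d=snap("wrist","w5"); p,_=cloud(d); t=s["tcp_pos"]
q=p[(np.hypot(p[:,0]-.6144,p[:,1]-.168)<.085)&(p[:,2]>.053)&(p[:,2]<.068)]; print("sq box",len(q),rect(q),np.median(q[:,2]))
zl=t[2]-.017
q=p[(np.hypot(p[:,0]-t[0],p[:,1]-t[1])<.09)&(abs(p[:,2]-zl)<.006)]
loc=(q-t)@R.from_quat(s["tool_rot"]).as_matrix(); print("lid local",rect(loc),loc.min(0),loc.max(0)); print(rect(q),yaw_of(s))
# front edge corners (tool frame)
f=loc[loc[:,0]>-.02]; h=cv2.convexHull((f[:,:2]*1000).astype(np.float32)); print(cv2.approxPolyDP(h,4,True)[:,0])
go(s,[.6144,.168,.2])
```

```text
sq box 5613 [614.  168.1 100.8 100.5  41.6] 0.059313828524079404
lid local [ -0.6   0.5 100.2 100.6  77. ] [-0.05681751 -0.05868118  0.0110566 ] [0.05885113 0.05571635 0.0231119 ]
[712.6 121.  100.2 100.6  77.3] 154.297222401122
[[ 58.71049   36.993237]
 [-19.634789  55.45149 ]
 [-19.317194 -45.82313 ]
 [ 36.36092  -58.68118 ]]
tcp [0.7118 0.1208 0.2239] xyaw 154.3 shift [0.1082 0.0003 0.0241] tilt [-0.0025  0.0006]
```

View pics/w5.png

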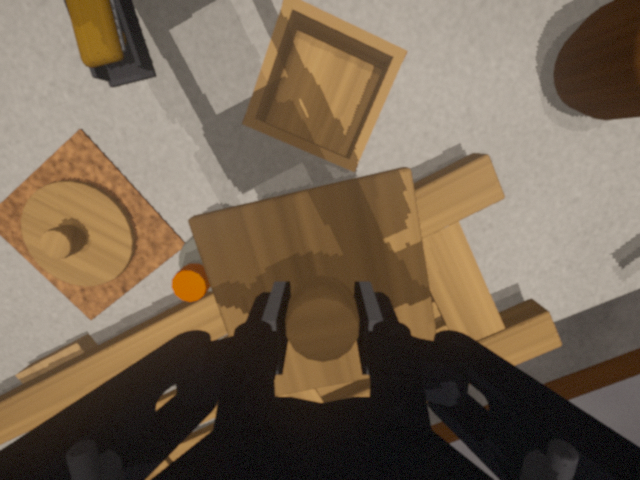

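Wrist view: the square lid is held square and level (knob at (322,320)), the open square box is ahead at (325,90), the round lid lies on the mat at (78,235) and the glue cap shows at (190,283). I'll move over the box and turn.

Emit:
{"method": "drive_tool", "body": {
  "plan": [
    [0.02,0,0,0,0,0,-0.8],
    [0.03,0,0,0,0,0,-0.8],
    [0.03,0,0,0,0,0,-0.8],
    [0.029,-0.0004,0,0,0,7,-0.8],
    [0,0,0.01,0,0,7.5,-0.8],
    [0,0,0.02,0,0,7.5,-0.8],
    [0,0,0.02,0,0,7.5,-0.8],
    [0,0,0.02,0,0,6.2,-0.8],
    [0,0,0,0,0,0,-0.8],
    [0,0,0,0,0,0,-0.8]
  ]
}}

```text
t: 13.6
tcp_pos: [0.6139, 0.168, 0.1547]
tool_rot: [0.509, 0.861, -0.0, -0.0]
force: [-0.4, 0.4, -0.8]
finger_gap: 0.337
gripper_force: 39.6
```

```bash
cat >> h.py <<'E'
def held(s,d,r=.09,zoff=.017):
    p,_=cloud(d); t=s["tcp_pos"]
    q=p[(np.hypot(p[:,0]-t[0],p[:,1]-t[1])<r)&(abs(p[:,2]-t[2]+zoff)<.006)]; print("held lid",rect(q)); return q
E
python3 - <<'E'
from h import *
s,d=snap("wrist","w6"); held(s,d); go(s,[.614,.1681,.085]); print(s["force"])
E
```

```text
held lid [614.5 168.1 100.  100.3  41.9]
tcp [0.6139 0.168  0.1547] xyaw 118.79 shift [0.     0.0002 0.0697] tilt [-0.0008  0.0001]
[-0.40626988  0.41232883 -0.7861309 ]
```

Emit:
{"method": "drive_tool", "body": {
  "plan": [
    [0,0,0.02,0,0,0.2,-0.8],
    [0,0,0.02,0,0,0,-0.8],
    [0,0,0.015,0,0,0,-0.8],
    [0,0,0.007,0,0,0,-0.8],
    [0,0,0.003,0,0,0,-0.8],
    [0,0,0.002,0,0,0,-0.8],
    [0,0,0,0,0,0,-0.8]
  ]
}}

```text
t: 14.35
tcp_pos: [0.6153, 0.1671, 0.0878]
tool_rot: [0.512, 0.859, 0.0, 0.0]
force: [0.6, 0.8, -0.7]
finger_gap: 0.334
gripper_force: 39.6
```

Run:
```python
from h import *
from station import manip
s=manip.sense();go(s,[.614,.1681,.085]); print(s["force"])
```

```text
tcp [0.6153 0.1671 0.0878] xyaw 118.39 shift [ 0.0015 -0.0006  0.0028] tilt [0.001 0.   ]
[ 0.61961863  0.80330445 -0.65064105]
```

Emit:
{"method": "drive_tool", "body": {
  "plan": [
    [0.0005,0,0.001,0,0,0,-0.8],
    [0,0,0.001,0,0,0,-0.8],
    [0,0,0.001,0,0,0,-0.8],
    [0,0,0,0,0,0,-0.8]
  ]
}}

```text
t: 14.75
tcp_pos: [0.6148, 0.1676, 0.0848]
tool_rot: [0.512, 0.859, 0.0, 0.0]
force: [-0.2, -0.1, 2.3]
finger_gap: 0.338
gripper_force: 39.9
```

Emit:
{"method": "drive_tool", "body": {
  "plan": [
    [0,0,0,0,0,0,0.3],
    [0,0,0,0,0,0,0.3],
    [0,0,0,0,0,0,0.3],
    [0,0,-0.02,0,0,0,0.3],
    [0,0,-0.04,0,0,0,0.3],
    [0,0,-0.04,0,0,0,0.3],
    [0,0,-0.04,0,0,0,0.3],
    [-0.02,0,-0.03,0,0,0,0.3],
    [-0.04,0,0,0,0,0,0.3],
    [0,0,0,0,0,0,0.3]
  ]
}}

```text
t: 15.75
tcp_pos: [0.6462, 0.1109, 0.2561]
tool_rot: [0.514, 0.858, 0.001, 0.003]
force: [0.0, 0.4, -0.2]
finger_gap: 0.651
gripper_force: 0.0
```

Run:
```python
from h import *
s,d=snap("wrist","w7"); p,_=cloud(d)
knob(d,.614,.168,.098)
q=p[(np.hypot(p[:,0]-.614,p[:,1]-.168)<.085)&(abs(p[:,2]-.0675)<.004)]; print("lid",rect(q),q[:,2].std())
q=p[(np.hypot(p[:,0]-.614,p[:,1]-.168)<.085)&(p[:,2]>.02)&(p[:,2]<.056)]; print("wall",len(q),rect(q))
go(s,[.448,-.274,.25])
```

```text
knob [0.6154 0.1673] r 14.8 n 1052 z 0.0971
lid [615.3 167.4 100.1 100.2  41.4] 0.0007615445401901314
wall 0 [0. 0. 0. 0. 0.]
tcp [0.6462 0.1109 0.2561] xyaw 118.18 shift [-0.2456 -0.3565  0.0058] tilt [ 0.0059 -0.0022]
```

Emit:
{"method": "drive_tool", "body": {
  "plan": [
    [-0.012,-0.013,0,0,0,0,0.3],
    [-0.025,-0.0265,0,0,0,0,0.3],
    [-0.025,-0.0265,0,0,0,0,0.3],
    [-0.025,-0.0265,0,0,0,0,0.3],
    [-0.025,-0.0265,0,0,0,0,0.3],
    [-0.025,-0.0265,0,0,0,0,0.3],
    [-0.025,-0.0265,0,0,0,0,0.3],
    [-0.025,-0.0265,0,0,0,0,0.3],
    [-0.025,-0.0265,0,0,0,0,0.3],
    [-0.025,-0.0265,0,0,0,0,0.3]
  ]
}}

```text
t: 16.8
tcp_pos: [0.5325, -0.2138, 0.2536]
tool_rot: [0.512, 0.859, -0.0, -0.001]
force: [0.4, -0.2, 0.9]
finger_gap: 0.647
gripper_force: 0.0
```

Emit:
{"method": "drive_tool", "body": {
  "plan": [
    [-0.025,-0.0265,0,0,0,0,0.3],
    [-0.025,-0.0265,0,0,0,0,0.3],
    [-0.025,-0.0265,0,0,0,0,0.3],
    [-0.024,-0.026,0,0,0,0,0.3],
    [0,0,0,0,0,0,0.3],
    [0,0,0,0,0,0,0.3]
  ]
}}

```text
t: 17.4
tcp_pos: [0.4875, -0.3502, 0.2535]
tool_rot: [0.513, 0.859, 0.001, -0.001]
force: [-1.0, 0.7, 0.5]
finger_gap: 0.654
gripper_force: 0.0
```

Run:
```python
from h import *
s,d=snap("wrist","w8"); p,_=cloud(d)
k=knob(d,.448,-.274,.108); q=p[(np.hypot(p[:,0]-.448,p[:,1]+.274)<.1)&(abs(p[:,2]-.077)<.004)]; print("lid",rect(q),q[:,2].std())
go(s,[*k,.095]); print(s["q"])
```

```text
knob [ 0.448  -0.2747] r 14.9 n 1207 z 0.1072
lid [ 448.  -274.6   94.2  140.4   48. ] 0.0007684159728566682
tcp [ 0.4875 -0.3502  0.2535] xyaw 118.31 shift [0.0848 0.0011 0.1587] tilt [-0.0016  0.0022]
[-8.09130906e-01  4.85932098e-01  1.48595007e+00  3.89626231e-04
  1.17241799e+00 -1.30333952e+00]
```

View pics/w8.png

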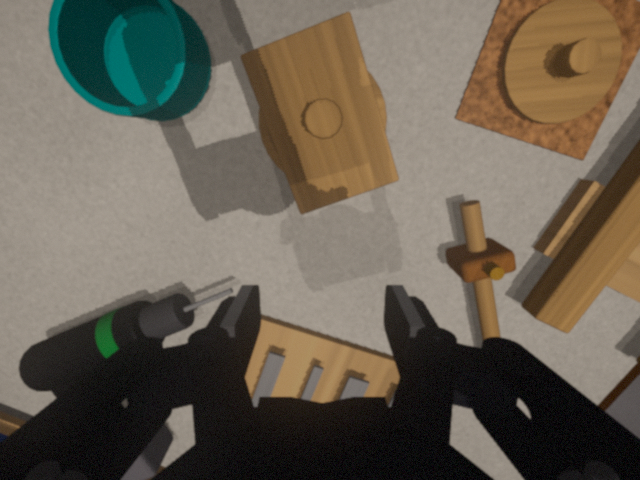

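Wrist view: the long lid with its knob at (322,118) on the round box, the turquoise decoy at (130,50) and the round lid on the mat at (565,60). I'll go to the knob.

Emit:
{"method": "drive_tool", "body": {
  "plan": [
    [0.03,0.0005,0,0,0,0,0.3],
    [0.03,0.0005,0.01,0,0,0,0.3],
    [0.0248,0,0.03,0,0,0,0.3],
    [0,0,0.035,0,0,0,0.3],
    [0,0,0.035,0,0,0,0.3],
    [0,0,0.025,0,0,0,0.3],
    [0,0,0.015,0,0,0,0.3],
    [0,0,0,0,0,0,0.3],
    [0,0,0,0,0,0,0.3]
  ]
}}

```text
t: 18.35
tcp_pos: [0.4496, -0.2743, 0.1045]
tool_rot: [0.511, 0.859, 0.0, -0.0]
force: [-0.0, -0.5, -0.0]
finger_gap: 0.651
gripper_force: 0.0
```

Run:
```python
from h import *
from station import manip
go(manip.sense(),[.448,-.2747,.095])
```

```text
tcp [ 0.4496 -0.2743  0.1045] xyaw 118.49 shift [ 0.0004 -0.0015  0.0095] tilt [-0.0005  0.0006]
```

Emit:
{"method": "drive_tool", "body": {
  "plan": [
    [0,-0.001,0.006,0,0,0,0.3],
    [0,0,0.0035,0,0,0,0.3],
    [0,0,0,0,0,0,-0.8],
    [0,0,0,0,0,0,-0.8],
    [0,0,0,0,0,0,-0.8],
    [0,0,0,0,0,0,-0.8],
    [0,0,0,0,0,0,-0.8]
  ]
}}

```text
t: 19.05
tcp_pos: [0.4486, -0.2762, 0.0953]
tool_rot: [0.512, 0.859, -0.0, 0.0]
force: [-0.3, -0.2, 4.2]
finger_gap: 0.339
gripper_force: 39.6
```

Run:
```python
from h import *
B0=None
for n in("scene","side"):
    s,d=snap(n,n+"9"); p,c=cloud(d)
    knob(d,.615,.168,.098)
    q=p[(np.hypot(p[:,0]-.4386,p[:,1]-.3297)<.1)&(abs(p[:,2]-.0495)<.004)]; print(n,"long box rim",len(q),rect(q),np.median(q[:,2]))
    q=p[(np.hypot(p[:,0]-.615,p[:,1]-.168)<.09)&(abs(p[:,2]-.0675)<.005)]; print("sq lid",rect(q))
    for b in(1,):
        v=p[(np.hypot(p[:,0]-.615,p[:,1]-.168)<.1)&(p[:,2]>.01)&(p[:,2]<.057)]; print("sq wall",len(v),rect(v))
d=dict(np.load("pics/w4.npz")); p,_=cloud(d)
q=p[(np.hypot(p[:,0]-.4386,p[:,1]-.3297)<.1)&(p[:,2]>.04)&(p[:,2]<.0525)]; print("w4 box",len(q),rect(q))
```

```text
knob [0.6166 0.1677] r 15.4 n 188 z 0.0972
scene long box rim 773 [439.2 330.5 141.7 100.3  77.5] 0.04933996813593833
sq lid [617.2 167.7 100.7 103.5  41. ]
sq wall 1157 [650.6 165.9 142.2  73.6  85.8]
knob [0. 0.] r 0.0 n 0 z nan
side long box rim 636 [435.6 331.9 150.9  94.4  77.7] 0.05063474509519689
sq lid [0. 0. 0. 0. 0.]
sq wall 12 [544.3 170.4   6.    9.6  16.4]
w4 box 2537 [437.8 329.9 141.   94.1  77.5]
  return _methods._mean(a, axis=axis, dtype=dtype,
  ret = ret.dtype.type(ret / rcount)
```

View pics/side9.png

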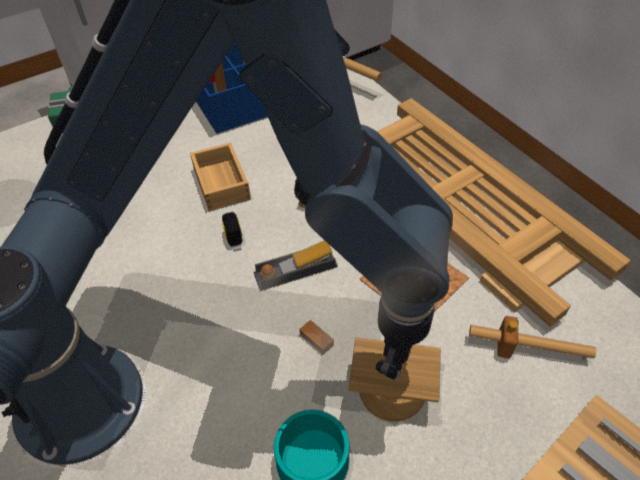

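The side view shows the long box standing open at (220,175), and the gripper on the long lid at (395,365). The long box works out at (0.4377, 0.3302) with yaw 77.5°. Lift and carry.

Emit:
{"method": "drive_tool", "body": {
  "plan": [
    [0,0,-0.01,0,0,0,-0.8],
    [0,0,-0.03,0,0,0,-0.8],
    [0,0,-0.04,0,0,0,-0.8],
    [0,0,-0.04,0,0,0,-0.8],
    [0,0,-0.03,0,0,0,-0.8],
    [0.015,0.0078,0,0,0,0,-0.8],
    [0.03,0.0155,0,0,0,0,-0.8],
    [0.03,0.0155,0,0,0,0,-0.8],
    [0.03,0.0155,0,0,0,0,-0.8],
    [0.03,0.0155,0,0,0,0,-0.8]
  ]
}}

```text
t: 20.15
tcp_pos: [0.4441, -0.1215, 0.2436]
tool_rot: [0.512, 0.859, 0.0, -0.002]
force: [0.7, 0.1, -2.0]
finger_gap: 0.336
gripper_force: 39.7
```

Emit:
{"method": "drive_tool", "body": {
  "plan": [
    [0.03,0.0155,0,0,0,0,-0.8],
    [0.03,0.0155,0,0,0,0,-0.8],
    [0.03,0.0155,0,0,0,0,-0.8],
    [0.03,0.0155,0,0,0,0,-0.8],
    [0.03,0.0155,0,0,0,0,-0.8],
    [0.03,0.0155,0,0,0,0,-0.8],
    [0.03,0.0155,0,0,0,0,-0.8],
    [0.03,0.0155,0,0,0,0,-0.8],
    [0.03,0.0155,0,0,0,0,-0.8],
    [0.03,0.0155,0,0,0,0,-0.8]
  ]
}}

```text
t: 21.15
tcp_pos: [0.4373, 0.2151, 0.2435]
tool_rot: [0.512, 0.859, -0.001, -0.001]
force: [0.5, 0.2, -1.6]
finger_gap: 0.338
gripper_force: 39.7
```

Run:
```python
from h import *
s,d=snap("wrist","w10"); held(s,d,.1); go(s,[.4377,.3302,.2]); print(s["finger_gap"],s["q"])
```

```text
held lid [434.2 219.2  94.2 132.7  48. ]
tcp [0.4373 0.2151 0.2435] xyaw 118.41 shift [0.101  0.0552 0.0434] tilt [-0.0035 -0.0006]
0.3376747047314377 [ 2.27244684e-01  3.47150815e-01  1.76970159e+00  2.83882280e-04
  1.02829038e+00 -2.68704717e-01]
```

Emit:
{"method": "drive_tool", "body": {
  "plan": [
    [0.03,0.0165,0,0,0,0,-0.8],
    [0.03,0.0165,0,0,0,0,-0.8],
    [0.03,0.0165,0,0,0,0,-0.8],
    [0.011,0.0057,0,0,0,7.5,-0.8],
    [0,0,0,0,0,8,-0.8],
    [0,0,0,0,0,8,-0.8],
    [0,0,0,0,0,8,-0.8],
    [0,0,0,0,0,8,-0.8],
    [0,0,0,0,0,8,-0.8],
    [0,0,0.01,0,0,8,-0.8]
  ]
}}

```text
t: 22.2
tcp_pos: [0.4391, 0.3287, 0.2344]
tool_rot: [0.855, 0.519, -0.0, -0.0]
force: [0.0, -0.5, -1.1]
finger_gap: 0.338
gripper_force: 39.9
```

Emit:
{"method": "drive_tool", "body": {
  "plan": [
    [0,0,0.02,0,0,5,-0.8],
    [0,0,0.03,0,0,0,-0.8],
    [0,0,0.03,0,0,0,-0.8],
    [0,0,0.01,0,0,0,-0.8],
    [0,0,0,0,0,0,-0.8],
    [0,0,0,0,0,0,-0.8]
  ]
}}

```text
t: 22.8
tcp_pos: [0.4402, 0.3289, 0.1452]
tool_rot: [0.875, 0.484, 0.0, -0.0]
force: [-0.1, -0.0, -1.0]
finger_gap: 0.338
gripper_force: 39.9
```

Run:
```python
from h import *
s,d=snap("wrist","w11"); held(s,d,.1); go(s,[.4377,.3302,.075]); t=s["tcp_pos"]
q=held(s,d,.1); loc=(q-t)@R.from_quat(s["tool_rot"]).as_matrix()*1000
h=cv2.convexHull(loc[:,:2].astype(np.float32)); print(cv2.approxPolyDP(h,5,True)[:,0].round(1).tolist())
s,d=snap("scene","s11"); p,c=cloud(d)
q=p[(np.hypot(p[:,0]-t[0],p[:,1]-t[1])<.1)&(abs(p[:,2]-t[2]+.0175)<.006)]; print("scene held",rect(q))
```

```text
held lid [442.1 334.  133.1  94.3  77.5]
tcp [0.4402 0.3289 0.1452] xyaw 57.89 shift [-0.0002 -0.0028  0.0702] tilt [0.0004 0.0003]
held lid [442.1 334.  133.1  94.3  77.5]
[[82.9000015258789, 20.600000381469727], [-18.899999618530273, 56.900001525878906], [-56.29999923706055, 24.100000381469727], [-56.599998474121094, -22.899999618530273], [51.599998474121094, -66.80000305175781]]
scene held [443.4 330.5 141.1  99.4  76.5]
```

View pics/w11.png

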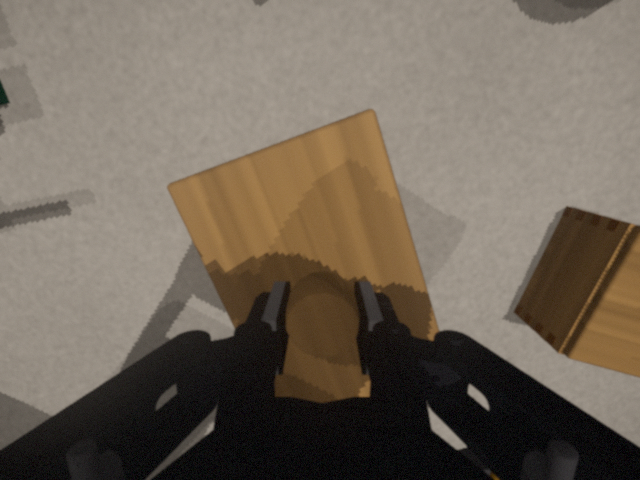

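The held long lid is seen from above (front corners at (170,185) and (373,112)), correctly turned and about 3.5 mm off in x. I'll correct that and lower it.

Emit:
{"method": "drive_tool", "body": {
  "plan": [
    [-0.0015,-0.003,0.01,0,0,0,-0.8],
    [0,0,0.02,0,0,0,-0.8],
    [0,0,0.01,0,0,0,-0.8],
    [0,0,0,0,0,0,-0.8],
    [0,0,0,0,0,0,-0.8]
  ]
}}

```text
t: 23.4
tcp_pos: [0.4367, 0.3291, 0.1049]
tool_rot: [0.875, 0.484, 0.0, -0.0]
force: [-0.2, -1.3, -1.3]
finger_gap: 0.336
gripper_force: 39.9
```

```bash
cat >> h.py <<'E'
def front(s,d):  # centre of held long lid from its front edge
    q=held(s,d,.1); t=s["tcp_pos"]; M=R.from_quat(s["tool_rot"]).as_matrix()
    (c,wh,a)=cv2.minAreaRect((q[:,:2]*1000).astype(np.float32)); a=np.radians(a if wh[0]>wh[1] else a+90)
    u=np.r_[np.cos(a),np.sin(a)]; u*=np.sign(u@M[:2,0]); o=np.array(c)+(max(wh)/2-70)*u; print("centre",o.round(1),"yaw",np.degrees(a).round(1))
E
python3 - <<'E'
from h import *
s,d=snap("wrist","w12"); front(s,d); go(s,[.4377,.3302,.075])
s,d=snap("scene","s12"); t=s["tcp_pos"]; p,c=cloud(d)
q=p[(np.hypot(p[:,0]-t[0],p[:,1]-t[1])<.1)&(abs(p[:,2]-t[2]+.0175)<.006)]; print("scene held",rect(q))
E
```

```text
held lid [438.7 334.  133.3  94.   77.4]
centre [438.  330.7] yaw 77.4
tcp [0.4367 0.3291 0.1049] xyaw 57.89 shift [0.0015 0.0002 0.0299] tilt [0. 0.]
scene held [440.4 330.7 140.9  98.   78. ]
```

Centred within about 0.5 mm. Lower.

Emit:
{"method": "drive_tool", "body": {
  "plan": [
    [0,0,0.012,0,0,0,-0.8],
    [0,0,0.01,0,0,0,-0.8],
    [0,0,0.004,0,0,0,-0.8],
    [0,0,0.002,0,0,0,-0.8],
    [0,0,0.001,0,0,0,-0.8],
    [0,0,0.001,0,0,0,-0.8],
    [0,0,0,0,0,0,-0.8]
  ]
}}

```text
t: 24.2
tcp_pos: [0.4366, 0.3289, 0.0753]
tool_rot: [0.875, 0.484, -0.0, 0.0]
force: [-1.3, -1.7, 1.6]
finger_gap: 0.335
gripper_force: 40.2
```

Emit:
{"method": "drive_tool", "body": {
  "plan": [
    [0,0,0,0,0,0,0.3],
    [0,0,0,0,0,0,0.3],
    [0,0,0,0,0,0,0.3],
    [0,0,-0.02,0,0,0,0.3],
    [0,0,-0.04,0,0,0,0.3],
    [0,0,-0.04,0,0,0,0.3],
    [0,0,-0.04,0,0,0,0.3],
    [-0.03,0,-0.03,0,0,0,0.3],
    [-0.05,0,0,0,0,0,0.3],
    [0,0,0,0,0,0,0.3]
  ]
}}

```text
t: 25.2
tcp_pos: [0.3878, 0.2573, 0.2445]
tool_rot: [0.875, 0.483, -0.004, -0.0]
force: [-0.5, 0.4, -1.2]
finger_gap: 0.647
gripper_force: 0.0
```

Emit:
{"method": "drive_tool", "body": {
  "plan": [
    [0,0,0,0,0,0,0.3]
  ]
}}

```text
t: 25.3
tcp_pos: [0.3934, 0.2606, 0.2451]
tool_rot: [0.875, 0.483, 0.0, -0.0]
force: [-0.1, -0.1, 0.0]
finger_gap: 0.654
gripper_force: 0.0
```

Run:
```python
from h import *
s,d=snap("wrist","w13"); p,_=cloud(d); knob(d,.4377,.3302,.088)
n=np.hypot(p[:,0]-.4377,p[:,1]-.3302)<.1
for lo,hi in((.054,.062),(.03,.053),(.005,.05)):
    q=p[n&(p[:,2]>lo)&(p[:,2]<hi)]; print(lo,hi,len(q),rect(q),q[:,2].std() if len(q) else 0)
go(s,[.6255,-.115,.25])
s,d=snap("side","s13")
k=[knob(d,.625,-.115,.048)]; s,d=snap("scene","s13b"); k+=[knob(d,.625,-.115,.048)]
```

```text
knob [0.4376 0.3308] r 14.9 n 1109 z 0.0871
0.054 0.062 16722 [437.7 330.8 140.4  94.2  77.4] 0.0007754919726787303
0.03 0.053 1 [376.2 272.4   0.    0.    0. ] 0.0
0.005 0.05 1 [376.2 272.4   0.    0.    0. ] 0.0
tcp [0.3934 0.2606 0.2451] xyaw 57.81 shift [-0.1942  0.3965 -0.0049] tilt [0.0002 0.0002]
knob [ 0.6225 -0.1147] r 15.5 n 174 z 0.0481
knob [ 0.6283 -0.1142] r 16.0 n 203 z 0.0472
```

Emit:
{"method": "drive_tool", "body": {
  "plan": [
    [-0.008,0.012,0,0,0,0,0.3],
    [-0.0185,0.029,0,0,0,0,0.3],
    [-0.0185,0.029,0,0,0,0,0.3],
    [-0.0185,0.029,0,0,0,0,0.3],
    [-0.0185,0.029,0,0,0,0,0.3],
    [-0.0185,0.029,0,0,0,0,0.3],
    [-0.0185,0.029,0,0,0,0,0.3],
    [-0.0185,0.029,0,0,0,0,0.3],
    [-0.0185,0.029,0,0,0,0,0.3],
    [-0.0185,0.029,0,0,0,0,0.3]
  ]
}}

```text
t: 26.45
tcp_pos: [0.5343, -0.0329, 0.2443]
tool_rot: [0.875, 0.484, 0.0, -0.0]
force: [1.0, 0.2, 0.3]
finger_gap: 0.652
gripper_force: 0.0
```

Emit:
{"method": "drive_tool", "body": {
  "plan": [
    [-0.0185,0.029,0,0,0,0,0.3],
    [-0.0185,0.029,0,0,0,0,0.3],
    [-0.0185,0.029,0,0,0,0,0.3],
    [-0.0185,0.029,0,0,0,0,0.3],
    [-0.006,0.008,0,0,0,0,0.3],
    [0,0,0,0,0,0,0.3],
    [0,0,0,0,0,0,0.3]
  ]
}}

```text
t: 27.15
tcp_pos: [0.5947, -0.1642, 0.244]
tool_rot: [0.875, 0.484, -0.0, -0.001]
force: [0.5, 1.5, 0.0]
finger_gap: 0.652
gripper_force: 0.0
```

Run:
```python
from h import *
s,d=snap("wrist","w14"); k=knob(d,.6255,-.115,.048); go(s,[*k,.035])
```

```text
knob [ 0.6255 -0.1154] r 14.9 n 802 z 0.0471
tcp [ 0.5947 -0.1642  0.244 ] xyaw 57.92 shift [0.0576 0.0007 0.2091] tilt [-0.0018  0.0015]
```

Emit:
{"method": "drive_tool", "body": {
  "plan": [
    [0.03,0.0005,0,0,0,0,0.3],
    [0.0275,0,0.02,0,0,0,0.3],
    [0,0,0.04,0,0,0,0.3],
    [0,0,0.04,0,0,0,0.3],
    [0,0,0.04,0,0,0,0.3],
    [0,0,0.035,0,0,0,0.3],
    [0,0,0.02,0,0,0,0.3],
    [0,0,0.005,0,0,0,0.3],
    [0,0,0,0,0,0,0.3],
    [0,0,0,0,0,0,0.3]
  ]
}}

```text
t: 28.2
tcp_pos: [0.627, -0.1166, 0.0463]
tool_rot: [0.875, 0.484, 0.001, 0.001]
force: [0.7, -0.5, -0.1]
finger_gap: 0.647
gripper_force: 0.0
```

Run:
```python
from h import *
from station import manip
go(manip.sense(),[.6255,-.1154,.0355])
```

```text
tcp [ 0.627  -0.1166  0.0463] xyaw 57.93 shift [ 0.0002 -0.0019  0.0108] tilt [ 0.0023 -0.0008]
```

Emit:
{"method": "drive_tool", "body": {
  "plan": [
    [0,-0.001,0.006,0,0,0,0.3],
    [0,0,0.0045,0,0,0,0.3],
    [0,0,0,0,0,0,-0.8],
    [0,0,0,0,0,0,-0.8],
    [0,0,0,0,0,0,-0.8],
    [0,0,0,0,0,0,-0.8],
    [0,0,0,0,0,0,-0.8]
  ]
}}

```text
t: 28.9
tcp_pos: [0.6254, -0.1166, 0.0346]
tool_rot: [0.875, 0.484, 0.0, 0.0]
force: [0.8, -0.5, 1.1]
finger_gap: 0.34
gripper_force: 39.6
```

Emit:
{"method": "drive_tool", "body": {
  "plan": [
    [0,0,-0.01,0,0,0,-0.8],
    [0,0,-0.03,0,0,0,-0.8],
    [0,0,-0.045,0,0,0,-0.8],
    [0,0,-0.045,0,0,0,-0.8],
    [0,0,-0.045,0,0,0,-0.8],
    [-0.014,-0.0028,-0.015,0,0,0,-0.8],
    [-0.03,-0.0058,0,0,0,0,-0.8],
    [-0.03,-0.0058,0,0,0,0,-0.8],
    [-0.03,-0.0058,0,0,0,0,-0.8],
    [-0.03,-0.0058,0,0,0,0,-0.8]
  ]
}}

```text
t: 29.9
tcp_pos: [0.5299, -0.2166, 0.2237]
tool_rot: [0.875, 0.484, -0.001, -0.001]
force: [1.1, -0.0, -0.9]
finger_gap: 0.338
gripper_force: 39.7
```

Emit:
{"method": "drive_tool", "body": {
  "plan": [
    [-0.03,-0.0058,0,0,0,0,-0.8],
    [-0.03,-0.0058,0,0,0,0,-0.8],
    [-0.03,-0.0058,0,0,0,0,-0.8],
    [-0.03,-0.0058,0,0,0,0,-0.8],
    [-0.03,-0.0058,0,0,0,0,-0.8],
    [-0.03,-0.0058,0,0,0,0,-0.8],
    [-0.023,-0.005,0,0,0,0,-0.8],
    [0,0,0,0,0,0,-0.8],
    [0,0,0,0,0,0,-0.8]
  ]
}}

```text
t: 30.8
tcp_pos: [0.3894, -0.3666, 0.2238]
tool_rot: [0.876, 0.483, 0.0, -0.001]
force: [0.1, 0.2, -2.0]
finger_gap: 0.338
gripper_force: 39.7
```

```bash
cat >> h.py <<'E'
def circ(q):
    from scipy.optimize import least_squares as L
    h=cv2.convexHull((q[:,:2]*1000).astype(np.float32))[:,0]
    r=L(lambda v:np.hypot(h[:,0]-v[0],h[:,1]-v[1])-v[2],[*h.mean(0),56],loss="soft_l1").x; print("circle",r.round(1),len(q)); return r
E
python3 - <<'E'
from h import *
s,d=snap("wrist","w15"); p,_=cloud(d); t=s["tcp_pos"]
q=p[(np.hypot(p[:,0]-.448,p[:,1]+.275)<.08)&(abs(p[:,2]-.0695)<.004)]; c=circ(q)
q=held(s,d,.07); loc=(q-t)@R.from_quat(s["tool_rot"]).as_matrix(); f=q[loc[:,0]>0]
h=cv2.convexHull((f[:,:2]*1000).astype(np.float32))[:,0]; m=loc[:,0]>.015
from scipy.optimize import least_squares as L
hl=((np.c_[h/1000,np.full(len(h),t[2])]-t)@R.from_quat(s["tool_rot"]).as_matrix())[:,0]>.008; h=h[hl]
l=L(lambda v:np.hypot(h[:,0]-v[0],h[:,1]-v[1])-v[2],[*t[:2]*1000,56],loss="soft_l1").x; print("lid",l.round(1),len(h))
go(s,[t[0]+(c[0]-l[0])/1000,t[1]+(c[1]-l[1])/1000,.095])
E
```

```text
circle [ 447.5 -275.4   55.6] 4987
held lid [ 391.  -363.4  108.2  107.7   13.9]
lid [ 390.3 -365.2   55.4] 42
tcp [ 0.3894 -0.3666  0.2238] xyaw 57.78 shift [0.1064 0.0008 0.1289] tilt [-0.0008  0.0017]
```

View pics/w15.png

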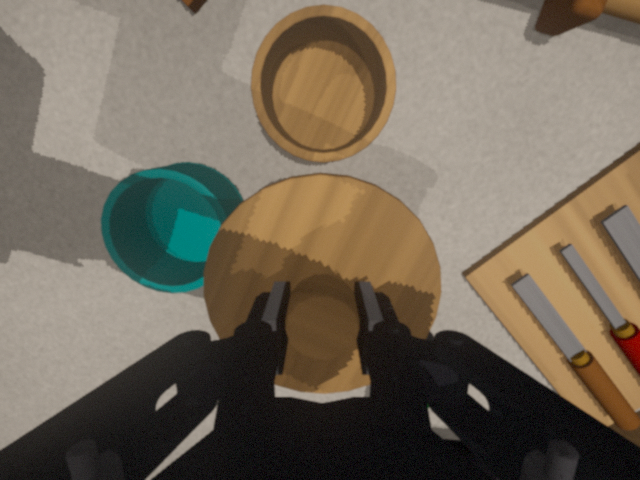

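Wrist view: the open round box is ahead at (323,85), the round lid is held with its knob at (322,315), and the turquoise decoy at (170,230) lies well below. I'll move over the round box.

Emit:
{"method": "drive_tool", "body": {
  "plan": [
    [0.02,0,0,0,0,0,-0.8],
    [0.03,0.0004,0,0,0,0,-0.8],
    [0.03,0.0004,0,0,0,0,-0.8],
    [0.0264,0,0.01,0,0,0,-0.8],
    [0,0,0.03,0,0,0,-0.8],
    [0,0,0.03,0,0,0,-0.8],
    [0,0,0.02,0,0,0,-0.8],
    [0,0,0.01,0,0,0,-0.8],
    [0,0,0,0,0,0,-0.8],
    [0,0,0,0,0,0,-0.8]
  ]
}}

```text
t: 31.85
tcp_pos: [0.4482, -0.2772, 0.1248]
tool_rot: [0.875, 0.484, 0.0, 0.0]
force: [0.2, -0.5, -0.3]
finger_gap: 0.335
gripper_force: 39.7
```

Run:
```python
from h import *
from scipy.optimize import least_squares as L
s,d=snap("wrist","w16"); t=s["tcp_pos"]; M=R.from_quat(s["tool_rot"]).as_matrix()
q=held(s,d,.07); h=cv2.convexHull((q[:,:2]*1000).astype(np.float32))[:,0]
h=h[((np.c_[h/1000,np.full(len(h),t[2])]-t)@M)[:,0]>.008]
l=L(lambda v:np.hypot(h[:,0]-v[0],h[:,1]-v[1])-v[2],[*t[:2]*1000,56],loss="soft_l1").x; print("lid",l.round(1))
go(s,[t[0]+(447.5-l[0])/1000,t[1]+(-275.4-l[1])/1000,.0948])
```

```text
held lid [ 450.2 -274.5  107.8  108.5   13.8]
lid [ 449.  -276.1   55.7]
tcp [ 0.4482 -0.2772  0.1248] xyaw 57.92 shift [-0.0002 -0.0017  0.03  ] tilt [ 0.0007 -0.0006]
```

Emit:
{"method": "drive_tool", "body": {
  "plan": [
    [0,-0.001,0.012,0,0,0,-0.8],
    [0,0,0.01,0,0,0,-0.8],
    [0,0,0.004,0,0,0,-0.8],
    [0,0,0.002,0,0,0,-0.8],
    [0,0,0.001,0,0,0,-0.8],
    [0,0,0.001,0,0,0,-0.8],
    [0,0,0,0,0,0,-0.8]
  ]
}}

```text
t: 32.6
tcp_pos: [0.4468, -0.2768, 0.0946]
tool_rot: [0.875, 0.484, 0.0, 0.0]
force: [0.5, 0.6, 0.5]
finger_gap: 0.338
gripper_force: 39.8
```

Emit:
{"method": "drive_tool", "body": {
  "plan": [
    [0,0,0.0005,0,0,0,-0.8],
    [0,0,0,0,0,0,-0.8]
  ]
}}

```text
t: 32.8
tcp_pos: [0.4468, -0.2768, 0.0945]
tool_rot: [0.875, 0.484, 0.0, 0.0]
force: [-1.0, 0.3, 5.3]
finger_gap: 0.337
gripper_force: 40.2
```

In contact. Release, rise and look.

Emit:
{"method": "drive_tool", "body": {
  "plan": [
    [0,0,0,0,0,0,0.3],
    [0,0,0,0,0,0,0.3],
    [0,0,0,0,0,0,0.3],
    [0,0,-0.02,0,0,0,0.3],
    [0,0,-0.04,0,0,0,0.3],
    [0,0,-0.04,0,0,0,0.3],
    [0,0,-0.04,0,0,0,0.3],
    [-0.03,0,-0.02,0,0,0,0.3],
    [-0.05,0,0,0,0,0,0.3],
    [0,0,0,0,0,0,0.3]
  ]
}}

```text
t: 33.8
tcp_pos: [0.4026, -0.3495, 0.2551]
tool_rot: [0.876, 0.482, -0.001, 0.003]
force: [0.6, 0.1, 0.1]
finger_gap: 0.652
gripper_force: 0.0
```

Emit:
{"method": "drive_tool", "body": {
  "plan": [
    [0,0,0,0,0,0,0.3],
    [0,0,0,0,0,0,0.3]
  ]
}}

```text
t: 34.0
tcp_pos: [0.404, -0.3435, 0.2532]
tool_rot: [0.875, 0.484, 0.0, -0.001]
force: [-0.2, 0.2, -0.3]
finger_gap: 0.648
gripper_force: 0.0
```

Run:
```python
from h import *
s,d=snap("wrist","w17"); p,_=cloud(d); knob(d,.4475,-.2754,.108)
q=p[(np.hypot(p[:,0]-.4475,p[:,1]+.2754)<.08)&(abs(p[:,2]-.0775)<.004)]; circ(q); print(q[:,2].std())
q=p[(np.hypot(p[:,0]-.4475,p[:,1]+.2754)<.08)&(p[:,2]>.02)&(p[:,2]<.071)]; print("wall",len(q))
s,d=snap("scene","s17"); p,_=cloud(d)
for n,(x,y,z) in {"sq":(.614,.168,.098),"long":(.4377,.3302,.088),"glue":(.698,.02,.125)}.items(): print(n); knob(d,x,y,z)
# square box wall (scene side) after lid on: visible wall faces
q=p[(abs(p[:,0]-.487)<.1)&(abs(p[:,1]-.03)<.06)&(p[:,2]>.012)]; print("plane",rect(q))
q=p[(np.hypot(p[:,0]-.616,p[:,1]-.168)<.09)&(p[:,2]>.03)&(p[:,2]<.063)]; L=q@np.array([[np.cos(r),np.sin(r),0] for r in np.radians([41.6,131.6])]).T
q2=p[(np.hypot(p[:,0]-.616,p[:,1]-.168)<.09)&(p[:,2]>.0605)&(p[:,2]<.067)]; L2=q2@np.array([[np.cos(r),np.sin(r),0] for r in np.radians([41.6,131.6])]).T
print("wall vs lid edge mm: +u",np.percentile(L[:,0],99)*1e3,np.percentile(L2[:,0],99)*1e3," -v",np.percentile(L[:,1],1)*1e3,np.percentile(L2[:,1],1)*1e3)
```

```text
knob [ 0.4476 -0.2756] r 14.9 n 1200 z 0.1071
circle [ 447.4 -275.8   55.7] 12950
0.0007514372379369064
wall 0
sq
knob [0.6176 0.1668] r 15.4 n 193 z 0.0974
long
knob [0.4415 0.3308] r 16.3 n 123 z 0.0869
glue
knob [0.6999 0.0202] r 13.3 n 194 z 0.1242
plane [452.5  31.3  44.9 143.   76.9]
wall vs lid edge mm: +u 622.2716369308853 622.1240571150222  -v -333.9699451161558 -334.7060219726081
```

View pics/s17.png

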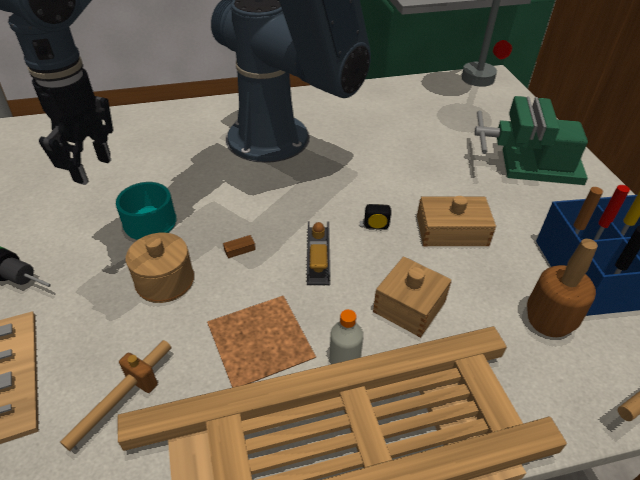

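The scene view shows each lid on its own box: round at (160,262), square at (412,292) and long at (456,218). All lie flush, the mat is bare, and the plane and glue have not moved.

```bash
python3 -c "
from station import manip
print(manip.sign_off())"
```

```text
the job is handed in; nothing more can be done
None
```

All three lids are on their own boxes, centred to within about 1–1.5 mm by camera, turned to match and lying flat; the plane and glue bottle did not move, and the job was handed in at about 34 s of the 120 s allowed.

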